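# Hardness reading on a jacketed fossil

## Task

Pull the square-bodied hardness gauge up out of its charging dock, against the sprung catch. Then hold its sprung tip gently on the middle of the round mark on the jacketed fossil, square to the sloping stone face, with the tip pushed in about half of its travel, and finish while still holding it like that. Leave everything else where it stands.

Things in the scene. Friction and masses are not known exactly. Their poses are not given: they have to be found in the camera images.
- gauge: Pen-like gauge upright in the dock: grey square body 26 x 26 x 80 mm, screen on one side, black cap 20 mm wide, 8 mm high on top. Origin: centre of the body's underside, which rests on the dock's top; z up its axis, x and y square to its flat sides. Below: round foot 18 mm wide, 30 mm long, then the thin sprung tip, its end on the axis 46 mm below the origin. 0.15 to 0.25 kg.
- plunger (a joint): How far the gauge's sprung tip (steel pin, 6 mm across) is pushed in, m: 0 is fully out, 0.012 is the end stop, half way is 0.006. The spring gives 0.4 N per mm, so half way is about 2.4 N.
- tip_point (a point): The end of the gauge's sprung tip, where it touches.
- dock: Black charging dock: fixed block 80 x 70 mm, 60 mm high, with a round socket in the middle of its top for the gauge's foot and tip (46 mm deep in it). Origin: centre of its underside, z up. A sprung catch inside, on its -x side, sits in a groove of the foot: the gauge comes straight up with roughly 8 to 15 N over the first 10 mm, then freely.
- specimen: Fossil in a white plaster jacket, fixed, about 240 mm across, with a flat round stone face sloping 20 degrees from level; highest rim about 135 mm above the table. Origin: centre of its underside, z up; the face falls away to its +y side. On the face: brown bones up to 6 mm proud, one round white mark, one square white patch.
- mark: The round white mark on the stone face, 20 mm across, flush. Origin at its centre on the surface; z points out of the face, square to it (20 degrees off vertical).
- stand: Wooden block 70 x 70 mm and 50 mm high, fixed, holding the scriber. Origin at the centre of its underside.
- scriber: Round metal scriber 16 mm across, 100 mm above its stand at most; not needed. Origin on its axis, level with the stand's top.
- bottle: Brown bottle with a paper label, 60 mm across, 140 mm tall, origin under its centre; not needed.
- bowl: Steel bowl 90 mm across, 40 mm high, origin under its centre; not needed.
- jar: White lidded jar 64 mm across, 70 mm high, origin under its centre; not needed.
- brush: Brush lying on the table, under 30 mm high; not needed.
- tray: Cardboard tray 100 x 130 mm, 30 mm high, with bone pieces, origin under its centre; not needed.
There are look-alikes about, which are no part of the job. Leave any turquoise look-alike of the dock alone.

How it is judged:
By the outcome, as a careful person would: the job done as asked, in the order asked, and still so for the second after the job is handed in, while the arm keeps its last pose, push and grip.
It also fails if it takes over 42 s, if anything falls off the work surface, if the arm or the gripper's body presses on something with over 40 N, if the wrist force passes 120 N, or if a joint passes its speed limit or range.

## Robot

A 7-joint arm with a two-finger parallel gripper is mounted at the origin on the work surface. World frame = base frame: x ahead of the robot, y to its left, z up, the work surface at z = 0. Lengths are in mm, angles in rad, forces in N, time in s.
With the tool pointing down it reaches from about 400 to 900 mm from the base axis. Payload 5.6 kg.
Tool frame: the origin (TCP) lies on the centre line of the jaws, within the pads' length; the fingertips stand 17 mm ahead of it and the grasp point (between the pads) lies 2 mm behind it (tip_extent is the distance from the TCP to the fingertips, in mm); z points along the fingers, y is the line along which they close (so a half turn about z gives the same grasp; the last joint's range is limited). The gripper opens to 92 mm and grips with 3 to 60 N. Pads are 20 mm wide; open, the fingers measure 128 mm over their backs; the gripper's body (75 mm by 189 mm) begins 69 mm behind the grasp point.
Start: joints at [-1.242, 0.468, -0.012, 1.603, 0.006, 1.071, -0.056], TCP at [236.182, 605.58, 204.692] pointing down, gripper open.
Joint ranges: [-2.53, 2.53], [-0.31, 2.02], [-1.57, 1.55], [0.28, 2.44], [-1.29, 4.43], [0.15, 1.84], [-2.92, 2.92]. Speed limits (rad/s): [2.57, 2.57, 3.14, 3.14, 3.14, 3.14, 3.14].

## Interface

Orientations are given as a rotation vector (axis times angle).
In Python, from rig import observe, snapshot, hand_in, tip_extent gives the robot as it stands.
- The arm moves only by the shell command python3 -m inch 'ROWS' [FORCE]. ROWS is JSON, one flat list of numbers, 7 for each row, row after row: the shift along the tool's x, y, z in cm, then the turn, a rotation vector about the tool's x, y, z in degrees, then the opening, from 0 (shut) to 1 (fully open). In form: [x, y, z, ax, ay, az, claw, x, y, z, ax, ay, az, claw, ...]. A call has 1 to 20 rows; each row shifts and turns the commanded pose from where the row before left it, along the tool's axes as they then stand; what a row does not reach is not made up. A row lasts 1/10 s, in which the tool goes at most 50 mm and 8.59 degrees, less where a joint would pass 70% of its speed; a pose out of reach is approached as far as the arm can. A call is refused whole if a number of a shift passes 5 or a number of a turn 8.59, either way. A call with a gripper value outside its range is refused whole. The fingers move at their own pace and stop on an object; FORCE is the grip in N (left out, the last holds). Time passes only in rows, so rows that do not move let the fingers close. It gives the time, the measured TCP pose, the force, the opening and the grip force at its end, in the units of the state.
- observe(): the state, without advancing time (a new reading comes with each control period).
- snapshot(name): name is "side" or "top"; returns a dict with "frame" (480x640x3 uint8, red, green, blue), "fx", "fy", "cx", "cy" (pixels), "distortion" ([k1, k2, p1, p2, k3] as OpenCV has them; the pictures are not rectified), "eye" and "orientation" of the camera in the world. Camera axes: x right, y up, looking along -z (the intrinsics and any distortion apply to the point x, -y, -z); pixel columns grow to the right and rows downward; lengths in mm; the calibration is good to about 2 mm. A picture is of the moment at which its call begins. There is no depth.
- hand_in(): hands the job in; it is judged then, once.
The state is a dict: "time_s": time; "q": joint angles; "qd": joint speeds; "joint_efforts": joint torques, N m; "position": TCP position; "tcp_rot": TCP orientation; "force": force on the tool from outside, world axes, zero at the start; "ft_torque": the same for the moment, N m; "width": finger opening in mm; "finger_force": force on a finger pad.
Only numpy, scipy, OpenCV 4.12 (cv2) and the standard library are available. Lean on these libraries where they do the work, as an engineer would, in place of code of your own. Each camera call takes 0.05 s, during which the arm holds its last target. There are 200 camera calls.

## Working session

There is one attempt and no reset: what is moved stays moved. The work goes in short steps, Python scripts to look and compute and a shell command to move; the robot and the scene stay as the last step left them, time stands still between calls to the robot, and variables do not carry over. Pictures are saved under pics/ and viewed, at most 10 in all, crops included, and the job is handed in when it is done.

```bash
mkdir -p pics; ls
python3 - <<'E'
from rig import *
import cv2
for n in("side","top"):
    s=snapshot(n); cv2.imwrite(f"pics/{n}0.png",s["frame"][:,:,::-1])
    print({k:v for k,v in s.items() if k!="frame"})
o=observe();print(o, tip_extent)
E
```

```text
pics
{'fx': 533.4044815713806, 'fy': 533.4044815713806, 'cx': 318.5184709754798, 'cy': 240.53526481433423, 'distortion': array([-0.02331202,  0.        ,  0.        ,  0.        ,  0.        ]), 'eye': array([ 365.96053163, 1052.11398452,  794.60109741]), 'orientation': array([ 0.1324359 , -1.41068169, -2.62637053])}
{'fx': 451.372214093771, 'fy': 451.372214093771, 'cx': 325.4406051655603, 'cy': 246.6920462032821, 'distortion': array([-0.05911993,  0.        ,  0.        ,  0.        ,  0.        ]), 'eye': array([ 304.72164306,   18.56423251, 1153.87117644]), 'orientation': array([ 0.18818608, -0.18890794, -1.5742092 ])}
{'time_s': 0.1, 'q': array([-1.24198116,  0.4683126 , -0.01160891,  1.60349737,  0.00598242,
        1.0713819 , -0.05628029]), 'qd': array([-0.00247996, -0.00083893, -0.00031505, -0.00083606, -0.00015679,
        0.00036933, -0.0007245 ]), 'joint_efforts': array([ 1.13178994e-03, -5.21647346e+01, -1.22053485e-02, -2.44368213e+01,
       -5.68040845e-02,  1.39742007e-02,  7.66882204e-05]), 'position': array([236.01508878, 605.07855411, 203.83450163]), 'tcp_rot': array([-5.80725183e-01, -3.08725304e+00,  2.43830873e-03]), 'force': array([ 0.15626247,  0.46045382, -0.74369433]), 'ft_torque': array([0.00517116, 0.0200244 , 0.00876257]), 'finger_force': 0.0, 'width': 92.30007396092617} 17.0
```

View pics/side0.png

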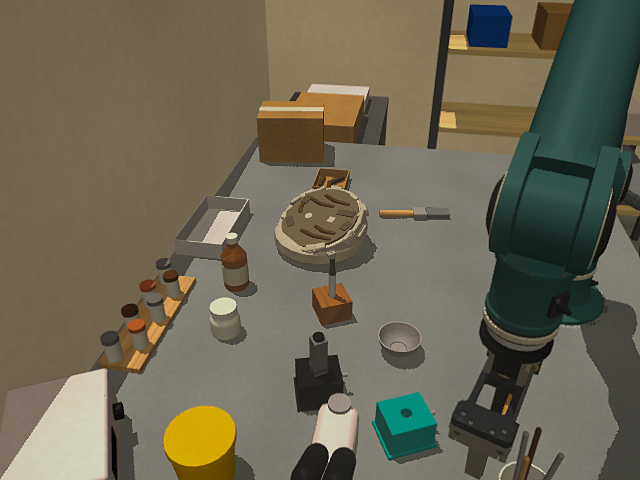

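View pics/top0.png

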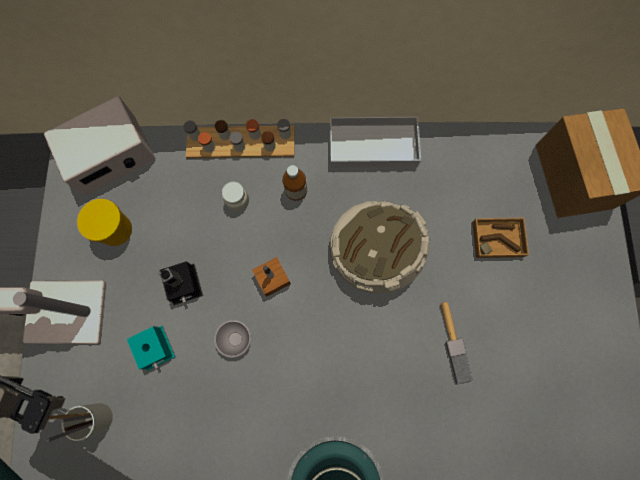

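Side view: gauge in the black dock at about (318,352), specimen at (322,220), turquoise decoy at (405,422). Top view: gauge at about (172,278), specimen at (380,243), with candidate patches at (381,229) and (373,254). I'll zoom in.

Run:
```python
import cv2,numpy as np
s=cv2.imread("pics/side0.png");t=cv2.imread("pics/top0.png")
c=lambda im,x,y,w,h:cv2.resize(im[y:y+h,x:x+w],(400,300),interpolation=cv2.INTER_CUBIC)
cv2.imwrite("pics/z0.png",np.vstack([np.hstack([c(s,260,320,120,90),c(t,140,245,80,60)]),np.hstack([c(s,262,180,120,90),c(t,320,195,120,90)])]))
```

```text
(no output)
```

View pics/z0.png

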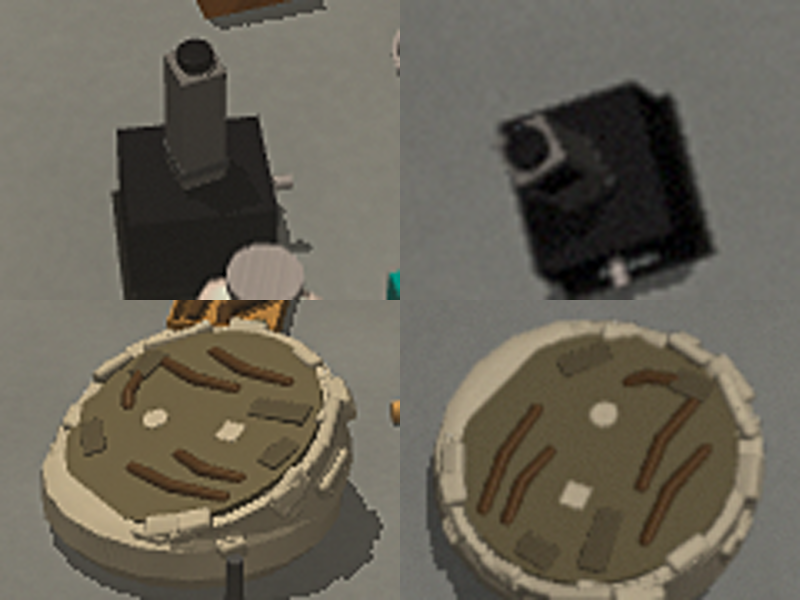

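The mark is the round spot at top-view (381,229) and side-view (308.5,215.5). The square patch next to it is at (373,254) in the top view. The gauge cap is at top-view (165,274) and side-view (318.5,336.5). Next I'll triangulate these.

```bash
cat > h.py <<'E'
import numpy as np,cv2
from rig import snapshot,observe
from scipy.spatial.transform import Rotation as R
def rays(s,px):
    K=np.array([[s["fx"],0,s["cx"]],[0,s["fy"],s["cy"]],[0,0,1]])
    u=cv2.undistortPoints(np.array(px,float).reshape(-1,1,2),K,np.array(s["distortion"])).reshape(-1,2)
    d=np.c_[u[:,0],-u[:,1],-np.ones(len(u))]
    d=R.from_rotvec(s["orientation"]).apply(d)
    return d/np.linalg.norm(d,axis=1)[:,None]
def plane(s,px,z):
    d=rays(s,px);return s["eye"]+d*((z-s["eye"][2])/d[:,2])[:,None]
def tri(s,ps,t,pt):
    out=[]
    for a,b in zip(rays(s,ps),rays(t,pt)):
        x=np.linalg.lstsq(np.c_[a,-b],t["eye"]-s["eye"],rcond=None)[0]
        p,q=s["eye"]+a*x[0],t["eye"]+b*x[1];out.append([*(p+q)/2,np.linalg.norm(p-q)])
    return np.array(out)
E
python3 - <<'E'
from h import *
np.set_printoptions(precision=1,suppress=True)
s,t=snapshot("side"),snapshot("top")
# blobs on the face
def blobs(f,x,y,w,h):
    c=f[y:y+h,x:x+w].astype(int); m=(c.min(2)>120).astype(np.uint8)
    n,l,st,ce=cv2.connectedComponentsWithStats(m)
    return [(np.round(ce[i]+[x,y],2),st[i,4],st[i,2:4]) for i in range(1,n) if 8<st[i,4]<200]
print(blobs(s["frame"],295,205,45,22)); print(blobs(t["frame"],362,218,32,46))
S=lambda c:[(262+(x+.5)/3.333-.5,180+(y-300+.5)/3.333-.5) for x,y in c]
T=lambda c:[(320+(x-400+.5)/3.333-.5,195+(y-300+.5)/3.333-.5) for x,y in c]
names="mark square patchL patchLowR patchUpR bone1a bone1b bone2a bone2b bone3a bone3b bone4a bone4b patchUL"
cs=[(155,418),(230,431),(92,436),(278,454),(280,410)]
ct=[(603,413),(575,494),(584,360)] # candidates differ by view
print("mark,square",tri(s,S(cs[:2]),t,T(ct[:2])))
# pair top patches with side patches: report residuals
tp=[(584,360),(692,386),(602,540),(537,548)]
sp=[(92,436),(278,454),(280,410),(143,368)]
for a in sp:
  for b in tp: 
    r=tri(s,S([a]),t,T([b]))[0]
    if r[3]<12: print(a,b,r)
# top and bones
st_=[(130,466),(226,496),(178,456),(241,477),(163,361),(238,387),(211,351),(290,381)]
tt=[(537,408),(484,510),(550,451),(508,520),(706,449),(647,541),(692,400),(642,487)]
for a in st_:
  for b in tt:
    r=tri(s,S([a]),t,T([b]))[0]
    if r[3]<9 and 70<r[2]<150: print("bone",a,b,r)
print("cap",tri(s,[(318.5,336.5)],t,[(165,274)]), plane(t,[(165,274)],148),plane(s,[(318.5,336.5)],148))
C=lambda c:[(140+(x-400+.5)/5-.5,245+(y+.5)/5-.5) for x,y in c]
Z=lambda c:[(260+(x+.5)/3.333-.5,320+(y+.5)/3.333-.5) for x,y in c]
print("gauge top sq",plane(t,C([(502,125),(545,113),(565,160),(525,185)]),140))
print("dock top side-view corners",plane(s,Z([(117,130),(260,117),(276,206),(121,191)]),60))
print("scope disc",plane(s,[(342,403)],200))
for z in (0,100,200,300):print(z,plane(s,[(342,403)],z),plane(t,[(20,297)],z))
E
```

```text
[(array([308., 215.]), np.int32(25), array([7, 5], dtype=int32)), (array([330.7, 218.9]), np.int32(31), array([8, 6], dtype=int32))]
[(array([380.8, 228.5]), np.int32(38), array([7, 6], dtype=int32)), (array([372.2, 253.1]), np.int32(38), array([8, 7], dtype=int32))]
mark,square [[ 610.6 -120.2   82.3    1.1]
 [ 547.3  -96.2   91.3    1. ]]
(92, 436) (584, 360) [ 658.2 -109.4   66.8    1.1]
(278, 454) (602, 540) [ 515.8 -118.    61.6    7.3]
(278, 454) (537, 548) [506.9 -67.3  92.9   2.2]
(280, 410) (602, 540) [ 511.  -112.8  103.8    0.2]
(280, 410) (537, 548) [502.7 -64.1 132.3   4.4]
(143, 368) (692, 386) [ 631.5 -186.5   87.7    3.4]
bone (226, 496) (484, 510) [539.6 -30.6  75.2   1.3]
bone (178, 456) (550, 451) [584.5 -80.6  74.2   0.3]
bone (241, 477) (484, 510) [531.9 -29.8  94.4   8.2]
bone (241, 477) (508, 520) [530.8 -47.6  82.    0.6]
bone (163, 361) (692, 400) [ 616.  -183.9   97.7    0. ]
bone (238, 387) (642, 487) [ 548.9 -143.2  103.3    1.4]
bone (211, 351) (706, 449) [ 577.1 -190.3  106.9    1.4]
bone (290, 381) (647, 541) [ 508.  -143.5  112.5    0.8]
cap [[490.9 384.  145.1   1.1]] [[490.9 383.  148. ]] [[489.8 387.  148. ]]
gauge top sq [[502.8 398.3 140. ]
 [508.2 378.6 140. ]
 [486.2 367.8 140. ]
 [474.7 385.6 140. ]]
dock top side-view corners [[539.7 362.6  60. ]
 [462.2 338.5  60. ]
 [443.9 401.7  60. ]
 [527.9 406.   60. ]]
scope disc [[424.2 564.1 200. ]]
0 [[443.7 400.    0. ]] [[459.7 824.1   0. ]]
100 [[433.9 482.1 100. ]] [[446.2 754.3 100. ]]
200 [[424.2 564.1 200. ]] [[432.8 684.5 200. ]]
300 [[414.4 646.2 300. ]] [[419.4 614.6 300. ]]
```

Run:
```python
from h import *
np.set_printoptions(precision=2,suppress=True)
from scipy.optimize import least_squares
F=np.array([[610.6,-120.2,82.3],[547.3,-96.2,91.3],[658.2,-109.4,66.8],[511,-112.8,103.8],[506.9,-67.3,92.9],[631.5,-186.5,87.7]])
B=np.array([[539.6,-30.6,75.2],[584.5,-80.6,74.2],[530.8,-47.6,82],[616,-183.9,97.7],[548.9,-143.2,103.3],[577.1,-190.3,106.9],[508,-143.5,112.5]])
P=np.r_[F,B];fl=np.r_[np.zeros(6),np.ones(7)]
A=np.c_[P[:,:2]-F[0,:2],np.ones(13),fl]
x,*_=np.linalg.lstsq(A,P[:,2],rcond=None);print("free",x,np.degrees(np.arctan(np.hypot(*x[:2]))),"azimuth",np.degrees(np.arctan2(-x[1],-x[0])),P[:,2]-A@x)
g=np.tan(np.radians(20))
f=lambda p:A[:,0]*-g*np.cos(p[0])-A[:,1]*g*np.sin(p[0])+p[1]+p[2]*fl-P[:,2]
r=least_squares(f,[.8,82,3],loss="soft_l1",f_scale=2);print("fixed20",np.degrees(r.x[0]),r.x[1:],r.fun)
a=r.x[0];n=np.array([np.sin(np.radians(20))*np.cos(a),np.sin(np.radians(20))*np.sin(a),np.cos(np.radians(20))]);print("n",n)
o=observe();print(R.from_rotvec(o["tcp_rot"]).as_matrix())
# gauge yaw
s,t=snapshot("side"),snapshot("top")
for s_,im,roi in((t,"top",(150,250,60,65)),):
    f_=s_["frame"];x0,y0,w,h=roi
    m=(f_[y0:y0+h,x0:x0+w].max(2)<48).astype(np.uint8)
    c=max(cv2.findContours(m,0,2)[0],key=cv2.contourArea);print(cv2.minAreaRect(c))
    poly=cv2.approxPolyDP(cv2.convexHull(c),2,True)[:,0]+[x0,y0];W=plane(s_,poly,30)
    e=np.roll(W,-1,0)-W;print(np.c_[poly,np.linalg.norm(e,axis=1),np.degrees(np.arctan2(e[:,1],e[:,0]))%90])
```

```text
free [-0.26 -0.26 80.27  0.17] 19.907317209459837 azimuth 45.19934505646142 [ 2.03  1.04  1.45  0.01 -0.24 -4.28 -0.34 -2.73 -0.16  2.26  1.2  -0.11
 -0.12]
fixed20 46.09354414188274 [80.91 -0.21] [-1.39 -0.7  -0.73  0.31  0.32  5.32 -0.07  2.71 -0.19 -1.66 -0.99  0.64
  0.21]
n [0.24 0.25 0.94]
[[-0.93  0.36 -0.  ]
 [ 0.36  0.93 -0.  ]
 [-0.   -0.   -1.  ]]
((30.835243225097656, 32.90687942504883), (38.59424591064453, 34.74018096923828), 74.47589111328125)
[[193.   264.    83.44  17.25]
 [201.   295.    73.17  17.6 ]
 [173.   304.    22.27  46.95]
 [167.   298.    40.35  18.64]
 [163.   283.    42.42  76.35]
 [168.   267.    42.51  17.27]
 [184.   262.    24.2   76.95]]
```

The plane fit gives a free tilt of 19.9° (expected 20°), with the face falling toward azimuth 45.5°. The dock yaw is 17°. I'll go above the gauge now, heading -y first to stay clear of the microscope.

```bash
python3 -m inch '[-1.6,-4.1,0,0,0,0,1,-1.6,-4.1,0,0,0,0,1,-1.6,-4.1,0,0,0,0,1,-1.6,-4.1,0,0,0,0,1,-1.6,-4.1,0,0,0,0,1,-3.95,1.53,0,0,0,0,1,-3.95,1.53,0,0,0,0,1,-3.95,1.53,0,0,0,0,1,-3.95,1.53,0,0,0,0,1,-3.95,1.53,0,0,0,0,1,-3.95,1.53,0,0,0,0,1,0,0,0,0,0,8.5,1,0,0,0,0,0,8.5,1,0,0,0,0,0,8.5,1,0,0,0,0,0,8.5,1,0,0,0,0,0,8.5,1,0,0,0,0,0,8.5,1,0,0,0,0,0,0,1]'
cat > need.py <<'E'
# need.py x y z [nx ny nz yaw_y]: remaining shift (cm, tool axes) and turn (deg) to the target TCP pose
import sys;from h import *
np.set_printoptions(precision=2,suppress=True)
v=[float(a) for a in sys.argv[1:]];o=observe();M=R.from_rotvec(o["tcp_rot"])
print("t",round(o["time_s"],2),"shift",M.inv().apply(np.array(v[:3])-o["position"])/10,"pos",o["position"],"F",o["force"],"w",round(o["width"],1))
zt=-np.array(v[3:6]);zt/=np.linalg.norm(zt);a=np.radians(v[6]);y=np.array([np.cos(a),np.sin(a),0]);y-=y@zt*zt;y/=np.linalg.norm(y)
T=R.from_matrix(np.c_[np.cross(y,zt),y,zt]);print("turn",np.degrees((M.inv()*T).as_rotvec()),"q",o["q"])
E
python3 need.py 491 384 103 0 0 1 17
```

```text
time_s: 2.1
position: [490.3, 385.0, 204.6]
tcp_rot: [1.853, 2.536, -0.0]
force: [0.0, -0.0, -0.4]
width: 91.8
finger_force: 0.0
t 2.1 shift [-0.11  0.04 10.16] pos [490.25 385.   204.59] F [ 0.02 -0.02 -0.44] w 91.8
turn [-0.    0.02  0.68] q [-0.96  0.43  0.33  1.69 -0.15  1.05 -0.28]
```

```bash
python3 -m inch '[0,0,2.5,0,0,0.7,1,-0.1,0,2.5,0,0,0,1,0,0,2.5,0,0,0,1,0,0,2.6,0,0,0,1,0,0,0,0,0,0,1,0,0,0,0,0,0,0.22,0,0,0,0,0,0,0.22,0,0,0,0,0,0,0.22,0,0,0,0,0,0,0.22,0,0,0,0,0,0,0.22,0,0,0,0,0,0,0.22]' 10
python3 - <<'E'
from h import *
f=snapshot("side")["frame"];g=snapshot("top")["frame"]
c=lambda im,x,y,w,h:cv2.resize(im[y:y+h,x:x+w,::-1],(400,300),interpolation=cv2.INTER_CUBIC)
cv2.imwrite("pics/a.png",np.hstack([c(f,250,260,160,120),c(g,110,215,140,105)]))
E
python3 need.py 491 384 103 0 0 1 17
```

```text
time_s: 3.2
position: [490.8, 384.1, 104.1]
tcp_rot: [1.869, 2.525, 0.001]
force: [-0.1, 0.5, -0.7]
width: 46.1
finger_force: 0.0
t 3.3 shift [-0.01  0.03  0.08] pos [490.69 384.   103.82] F [ 0.01  0.54 -0.15] w 38.5
turn [ 0.01 -0.    0.  ] q [-0.94  0.54  0.3   1.77 -0.2   0.86 -0.25]
```

View pics/a.png

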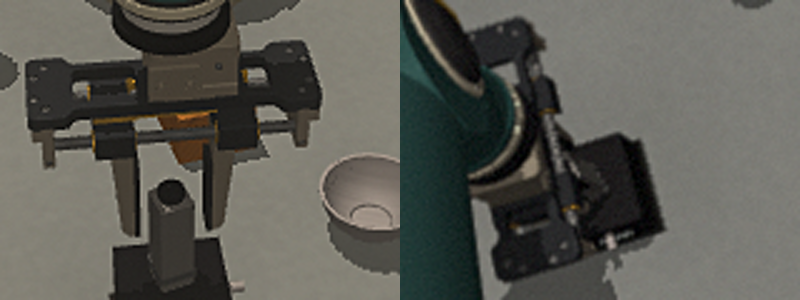

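The fingers straddle the gauge at side-view x≈319 but look slightly behind it. Checking the depth numerically.

Run:
```python
from h import *
np.set_printoptions(precision=1,suppress=True)
s=snapshot("side")
q=lambda c:[(250+(x+.5)/2.5-.5,260+(y+.5)/2.5-.5) for x,y in c]
print("finger tips z87",plane(s,q([(127,235),(137,236),(206,233),(217,236)]),87))
print("cap z148",plane(s,q([(171,192)]),148)); print("body base z60",plane(s,q([(150,282),(172,290),(196,277)]),60))
o=observe();print(o["position"],o["width"])
f=s["frame"];cv2.imwrite("pics/b.png",cv2.resize(f[325:385,280:360,::-1],(800,600),interpolation=cv2.INTER_CUBIC))
```

```text
finger tips z87 [[525.7 374.1  87. ]
 [518.3 373.8  87. ]
 [469.4 361.9  87. ]
 [461.  363.5  87. ]]
cap z148 [[490.5 387.2 148. ]]
body base z60 [[505.6 391.2  60. ]
 [488.5 395.9  60. ]
 [473.5 380.6  60. ]]
[490.7 384.  103.8] 34.38913875048292
```

View pics/b.png

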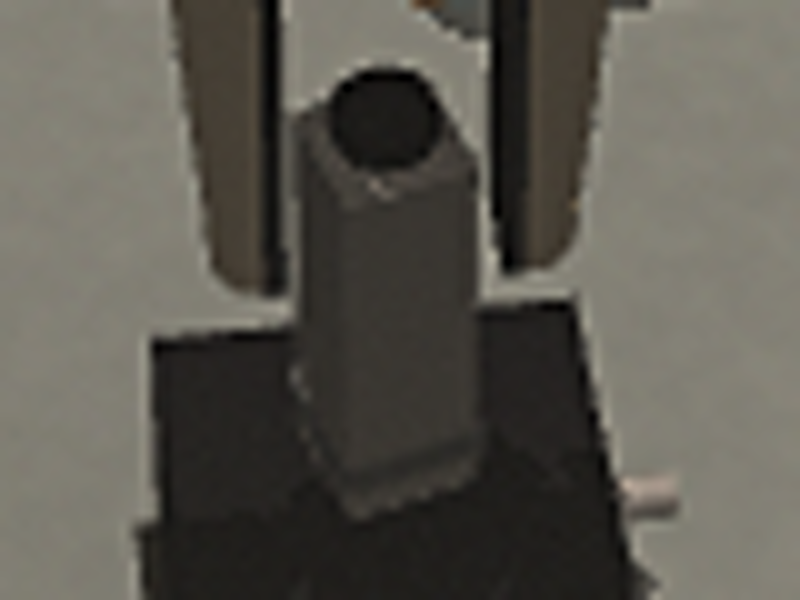

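The gauge sits between the jaws, and the near finger edges end at b-crop (250,290) and (530,270). Those tips look 25 mm too far or too high compared with my prediction, so I'll project the expected corners into the images, including the start picture.

```bash
cat >> h.py <<'E'
def proj(s,P):
    D=np.diag([1.,-1,-1]);M=D@R.from_rotvec(s["orientation"]).as_matrix().T
    K=np.array([[s["fx"],0,s["cx"]],[0,s["fy"],s["cy"]],[0,0,1]])
    return cv2.projectPoints(np.array(P,float).reshape(-1,1,3),cv2.Rodrigues(M)[0],-M@s["eye"],K,np.array(s["distortion"]))[0].reshape(-1,2)
E
python3 - <<'E'
from h import *
np.set_printoptions(precision=1,suppress=True)
s=snapshot("side");o=observe();M=R.from_rotvec(o["tcp_rot"]);p=o["position"];w=o["width"]/2
print(w,"tip pad corners",proj(s,[p+M.apply([a*10,b*w,17]) for a in(-1,1) for b in(-1,1)]), M.as_matrix())
print("ax: gauge top/bottom axis",proj(s,[[491,384,148],[491,384,60]]))
M0=R.from_rotvec([-.5807,-3.0872,.0024]);p0=np.array([236,605,203.8])
print("start tips",proj(s,[p0+M0.apply([a*10,b*46,17]) for a in(-1,1) for b in(-1,1)]))
E
python3 - <<'E'
import cv2
a=cv2.imread("pics/side0.png")
cv2.imwrite("pics/c.png",cv2.resize(a[380:480,420:540],(720,600),interpolation=cv2.INTER_CUBIC))
E
```

```text
15.356866198251408 tip pad corners [[326.2 355.5]
 [309.3 357. ]
 [327.6 363.6]
 [310.5 365.1]] [[-0.3  1.   0. ]
 [ 1.   0.3  0. ]
 [-0.   0.  -1. ]]
ax: gauge top/bottom axis [[318.1 335.2]
 [318.3 370.6]]
start tips [[485.2 426.2]
 [462.5 479.7]
 [499.9 432.7]
 [478.3 487.5]]
```

View pics/c.png

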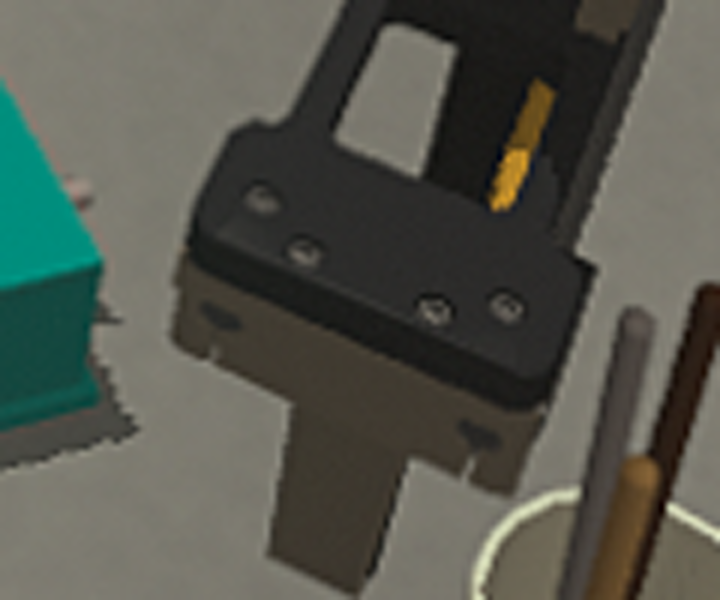

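The visible fingertips sit about 10 px above the prediction in both poses. The width at which the jaws stop will show whether the gauge is between the pads.

```bash
python3 -m inch '[0,0,0,0,0,0,0.22,0,0,0,0,0,0,0.22,0,0,0,0,0,0,0.22,0,0,0,0,0,0,0.22]' 10
python3 need.py 491 384 103 0 0 1 17
python3 - <<'E'
from h import *
s=snapshot("side");t=snapshot("top")
A=cv2.resize(s["frame"][320:380,280:360,::-1],(400,300),interpolation=cv2.INTER_CUBIC)
B=cv2.resize(t["frame"][245:305,140:220,::-1],(400,300),interpolation=cv2.INTER_CUBIC)
cv2.imwrite("pics/d.png",np.hstack([A,B]))
E
```

```text
time_s: 3.8
position: [490.7, 384.0, 103.7]
tcp_rot: [1.869, 2.525, 0.0]
force: [-0.3, 0.4, -0.5]
width: 30.8
finger_force: 10.0
t 3.8 shift [-0.01  0.03  0.07] pos [490.72 383.97 103.69] F [-0.3   0.43 -0.55] w 30.8
turn [ 0.01  0.   -0.01] q [-0.94  0.54  0.3   1.77 -0.2   0.86 -0.25]
```

View pics/d.png

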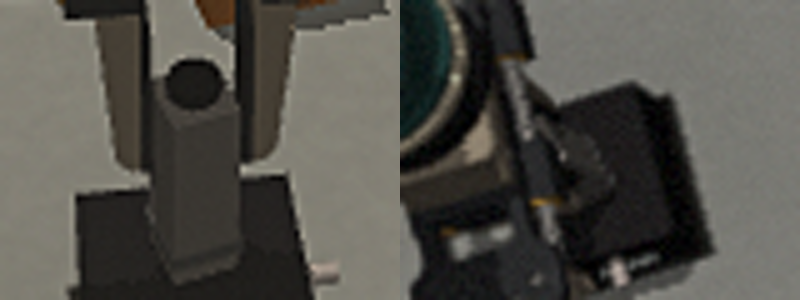

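The jaws stopped at 30.8 mm, not 26. The gauge is turned about 12° from the dock, so it's gripped across its corners. The finger ends also appear around z 100 (side view row ~353). I'll open, turn 12°, lower 10 mm and grip again.

```bash
python3 -m inch '[0,0,0,0,0,0,0.55,0,0,0,0,0,0,0.55,0,0,0,0,0,0,0.55,0,0,0,0,0,-6,0.55,0,0,0.5,0,0,-6,0.55,0,0,0.5,0,0,0,0.55,0,0,0,0,0,0,0.2,0,0,0,0,0,0,0.2,0,0,0,0,0,0,0.2,0,0,0,0,0,0,0.2,0,0,0,0,0,0,0.2,0,0,0,0,0,0,0.2]' 10
python3 need.py 491 384 93 0 0 1 29
```

```text
time_s: 5.1
position: [490.8, 384.1, 93.8]
tcp_rot: [1.595, 2.706, 0.001]
force: [0.1, -0.1, -0.8]
width: 26.4
finger_force: 9.9
t 5.1 shift [-0.01  0.01  0.08] pos [490.83 384.07  93.84] F [ 0.08 -0.13 -0.78] w 26.4
turn [ 0.03  0.   -0.02] q [-0.9   0.55  0.24  1.77 -0.17  0.84 -0.07]
```

The width is now 26.4 mm, a flat grip. Pulling up slowly at 40 N.

```bash
python3 -m inch '[0,0,0,0,0,0,0.2,0,0,0,0,0,0,0.2,0,0,-0.2,0,0,0,0.2,0,0,-0.2,0,0,0,0.2,0,0,-0.2,0,0,0,0.2,0,0,-0.2,0,0,0,0.2]' 40
python3 -m inch '[0,0,-0.2,0,0,0,0.2,0,0,-0.2,0,0,0,0.2,0,0,-0.3,0,0,0,0.2,0,0,-0.5,0,0,0,0.2,0,0,-1,0,0,0,0.2,0,0,-2,0,0,0,0.2,0,0,-2,0,0,0,0.2,0,0,-2,0,0,0,0.2,0,0,-2,0,0,0,0.2,0,0,-2,0,0,0,0.2,0,0,-2,0,0,0,0.2,0,0,0,0,0,0,0.2]'
python3 - <<'E'
from h import *
s=snapshot("side");t=snapshot("top")
A=cv2.resize(s["frame"][250:400,240:400,::-1],(480,450),interpolation=cv2.INTER_CUBIC)
B=cv2.resize(t["frame"][235:325,110:206,::-1],(480,450)[:2],interpolation=cv2.INTER_CUBIC)[:, :320]
cv2.imwrite("pics/e.png",np.hstack([A,B]))
o=observe();print(o["position"],o["force"],o["width"],o["finger_force"])
print(proj(s,[o["position"]+[0,0,-(16+3)]]))
E
```

```text
time_s: 5.7
position: [491.3, 384.0, 101.8]
tcp_rot: [1.595, 2.706, 0.001]
force: [0.1, -0.1, -0.7]
width: 25.7
finger_force: 39.8
time_s: 6.9
position: [491.2, 384.5, 247.1]
tcp_rot: [1.594, 2.706, 0.006]
force: [0.6, -0.8, -1.3]
width: 25.8
finger_force: 39.8
[489.94635631 383.56618118 243.67490709] [ 0.27100477  0.7385814  -1.49211314] 25.59914951230557 39.82342779636383
[[318.61214584 301.01261689]]
```

View pics/e.png

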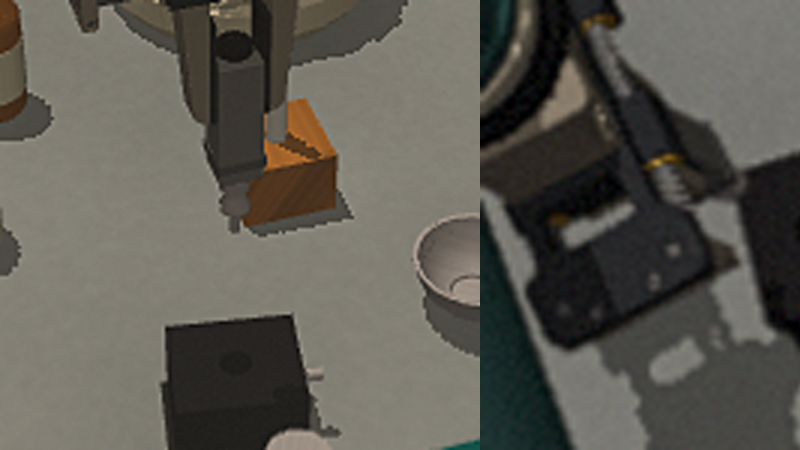

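The gauge is out. Its tip is at about side-view (318.3,326.7) and the cap at (318.3,264.5), and it hangs straight. Next: check the tip offset for slip.

Run:
```python
from h import *
np.set_printoptions(precision=1,suppress=True)
s=snapshot("side");o=observe();p=o["position"]
for d in (-70,-75,-80,-85,-90): 
    b=np.array([p[0],p[1],p[2]+d]);print(d,proj(s,[b,b+[0,0,46],b+[0,0,134]]).ravel())
f=s["frame"].astype(int);bg=f[318:334,305:332]
print(bg.sum(2)//3)
print("foot rows col 318", f[296:330,318].sum(1)//3)
print("n",p,np.degrees(R.from_rotvec(o["tcp_rot"]).as_matrix()[1,2]))
```

```text
-70 [318.9 324.3 318.8 303.7 318.6 260.5]
-75 [318.9 326.5 318.8 306.  318.6 263.1]
-80 [318.9 328.7 318.8 308.3 318.6 265.7]
-85 [318.9 330.8 318.8 310.5 318.7 268.2]
-90 [318.9 333.  318.8 312.8 318.7 270.8]
[[126 126 127 125 125 124 124 126 131  51  64  74  75  75  77  77  75  74
   68  57  52  55  54  56  54  53  56]
 [125 125 125 125 125 124 124 125 129  93  68  75  77  80  80  80  77  76
   73  59  54  54  55  56  53  54  55]
 [124 124 124 124 124 125 125 124 129 103  67  74  77  78  80  78  78  76
   77  55  53  54  55  53  52  57  53]
 [124 123 124 123 125 126 125 126 127  95  74  71  75  78  79  80  78  79
   73  52  53  56  52  55  56  54  48]
 [124 123 124 124 125 123 125 125 126 132  96  63  71  77  76  79  77  72
   58  53  53  56  54  55  54  50  46]
 [125 125 126 125 125 126 127 126 126 127 132 115  83  63  70  70  57  52
   54  53  57  51  54  54  48  44  51]
 [125 125 125 127 126 126 126 128 127 125 127 133  90  67  72  67  46  50
   52  54  50  57  65  61  78  78  77]
 [127 125 126 125 127 124 124 125 125 125 125 132  90  67  71  65  95  58
   59  68  77  77  76  76
[... 417 characters left out ...]
9 126 124
  124 126 128 131 133 133 131 130 128]
 [125 125 124 124 126 124 125 125 125 126 127 127 125 126 126 126 127 125
  126 125 125 125 126 127 127 127 125]
 [124 123 124 124 125 125 124 126 127 126 126 127 127 126 127 126 126 126
  125 126 125 124 125 124 127 126 127]
 [126 126 125 125 128 124 125 125 124 124 124 125 124 127 126 125 125 124
  125 125 125 123 123 125 125 125 126]
 [124 125 125 126 125 125 123 124 125 125 125 126 125 126 127 126 126 127
  126 126 125 124 125 125 124 125 124]]
foot rows col 318 [ 54  52  53  53  53  53  54  53  54  54  48  42  44  51  54  53  55  71
  71  69  69  74  75  80  78  78  77  63  67  67  64  63  77 129]
n [489.7 383.4 242.8] -0.0763552016811668
```

Tip is about 78.5 mm below the TCP, so slip is negligible. Now the travel targets, at a height where the gauge clears the scriber (150 mm).

```bash
python3 need.py 638 -92 285 .239 .245 .940 -18
python3 - <<'E'
from h import *
np.set_printoptions(precision=1,suppress=True)
s,t=snapshot("side"),snapshot("top")
print(plane(s,[(308.1,215.1)],81.5),plane(t,[(380.8,228.5)],81.5))
print("scriber",tri(s,[(332,258)],t,[(266,271)]))
E
```

```text
t 7.05 shift [-48.77 -10.08  -4.18] pos [489.68 383.36 242.85] F [ 0.69 -0.67 -1.56] w 25.9
turn [ 15.45 -13.43  47.9 ] q [-0.93  0.39  0.28  1.65 -0.12  1.12 -0.11]
[[ 610.4 -120.9   81.5]] [[ 611.6 -120.9   81.5]]
scriber [[499.8 152.3 147.7   8.4]]
```

```bash
python3 -m inch '[0,0,-2,0,0,0,0.2,0,0,-2.2,0,0,0,0.2,-1.5,-0.31,0,0,0,0,0.2,-3,-0.62,0,0,0,0,0.2,-4,-0.83,0,0,0,0,0.2,-4,-0.83,0,0,0,0,0.2,-4,-0.83,0,0,0,0,0.2,-4,-0.83,0,0,0,0,0.2,-4,-0.83,0,0,0,0,0.2,-4,-0.83,0,0,0,0,0.2,-4,-0.83,0,0,0,0,0.2,-4,-0.83,0,0,0,0,0.2,-4,-0.83,0,0,0,0,0.2,-3.5,-0.72,0,0,0,0,0.2,-3,-0.62,0,0,0,0,0.2,-1.8,-0.37,0,0,0,0,0.2]' 40
python3 -m inch '[0,0,0,0.97,-0.84,2.99,0.2,0,0,0,1.93,-1.68,5.99,0.2,0,0,0,1.93,-1.68,5.99,0.2,0,0,0,1.93,-1.68,5.99,0.2,0,0,0,1.93,-1.68,5.99,0.2,0,0,0,1.93,-1.68,5.99,0.2,0,0,0,1.93,-1.68,5.99,0.2,0,0,0,1.93,-1.68,5.99,0.2,0,0,0,0.97,-0.84,2.99,0.2,0,0,0,0,0,0,0.2,0,0,0,0,0,0,0.2]'
python3 need.py 635.8 -95.2 179 .239 .245 .940 -18
```

```text
time_s: 8.75
position: [637.4, -96.8, 283.7]
tcp_rot: [-1.6, -2.702, 0.005]
force: [-0.5, -0.1, -1.0]
width: 26.0
finger_force: 39.8
time_s: 9.85
position: [638.0, -92.8, 284.5]
tcp_rot: [2.476, 1.754, -0.525]
force: [-0.2, -0.2, -1.0]
width: 25.6
finger_force: 39.8
t 9.85 shift [ 2.98  1.4  10.03] pos [637.99 -92.78 284.5 ] F [-0.2  -0.24 -0.98] w 25.6
turn [-0.01 -0.07  0.01] q [-0.48  0.62  0.72  1.38 -0.1   1.48 -0.13]
```

```bash
python3 -m inch '[1.5,0.7,0,0,0,0,0.2,1.48,0.7,0,0,0,0,0.2,0,0,2,0,0,0,0.2,0,0,2.5,0,0,0,0.2,0,0,2.5,0,0,0,0.2,0,0,2,0,0,0,0.2,0,0,1,0,0,0,0.2,0,0,0,0,0,0,0.2,0,0,0,0,0,0,0.2]'
cat > st.py <<'E'
# averaged state; axial force/offset along face normal; side+top crops optional
import sys;from h import *
np.set_printoptions(precision=2,suppress=True)
n=np.array([.239,.245,.940]);n/=np.linalg.norm(n);mk=np.array([611,-120.7,81.5])
F=[];P=[]
for i in range(8):
    s=snapshot("side" if i%2 else "top");o=observe();F.append(o["force"]);P.append(o["position"])
F=np.mean(F,0);p=np.mean(P,0);M=R.from_rotvec(o["tcp_rot"])
d=p-mk;print("t",o["time_s"],"F",F,"F.n",F@n,"tcp along n",d@n,"lateral tool cm",M.inv().apply(d@n*n-d)/10,"axis err deg",np.degrees(np.arccos(min(1,-M.as_matrix()[:,2]@n))))
if len(sys.argv)>1:
    s,t=snapshot("side"),snapshot("top")
    print("pred tip side/top",proj(s,[p-78.5*n]),proj(t,[p-78.5*n]))
    A=cv2.resize(s["frame"][165:240,265:345,::-1],(640,600),interpolation=cv2.INTER_CUBIC)
    cv2.imwrite(sys.argv[1],A)
E
python3 st.py pics/f.png
```

```text
time_s: 10.75
position: [637.8, -93.6, 180.9]
tcp_rot: [2.475, 1.754, -0.521]
force: [-0.5, -0.6, -1.7]
width: 25.9
finger_force: 39.8
t 11.15 F [-0.33  0.17 -1.91] F.n -1.8327178442885903 tcp along n 106.61175803973892 lateral tool cm [-0.11 -0.08 -0.  ] axis err deg 0.16976123546224162
pred tip side/top [[304.16 207.66]] [[378.76 222.7 ]]
```

View pics/f.png

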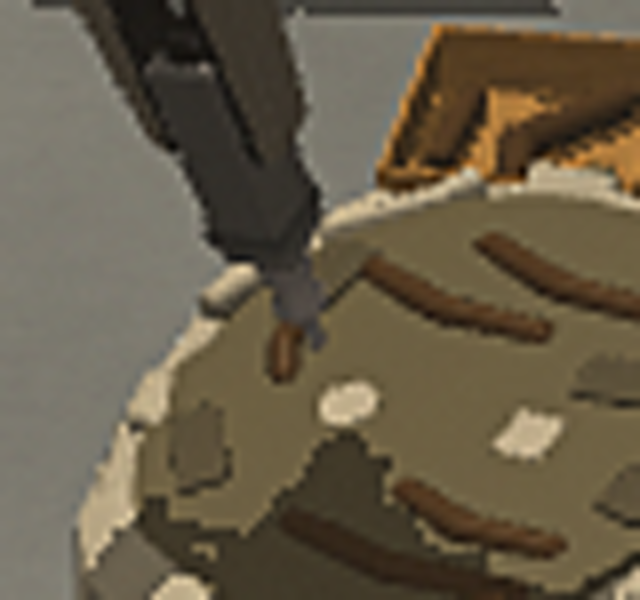

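The tip shows at side-view (304.75,208.1) against a predicted (304.2,207.7), and the mark is at (308.5,215.4), straight ahead along the axis. Closing in now.

```bash
python3 -m inch '[-0.1,-0.1,0.3,0,0,0,0.2,0,0,0.4,0,0,0,0.2,0,0,0.4,0,0,0,0.2,0,0,0.4,0,0,0,0.2,0,0,0.4,0,0,0,0.2,0,0,0.3,0,0,0,0.2,0,0,0.2,0,0,0,0.2,0,0,0,0,0,0,0.2,0,0,0,0,0,0,0.2]'
python3 st.py
python3 -m inch '[0,0,0.2,0,0,0,0.2,0,0,0.2,0,0,0,0.2,0,0,0,0,0,0,0.2,0,0,0,0,0,0,0.2]'
python3 st.py
```

```text
time_s: 12.15
position: [630.0, -100.6, 158.4]
tcp_rot: [2.476, 1.753, -0.522]
force: [0.1, -0.1, -1.7]
width: 26.2
finger_force: 39.8
t 12.55 F [-0.16 -0.04 -1.72] F.n -1.659693178409634 tcp along n 81.80794770100921 lateral tool cm [0.01 0.05 0.  ] axis err deg 0.1399205134277775
time_s: 12.95
position: [628.9, -101.6, 154.5]
tcp_rot: [2.476, 1.753, -0.523]
force: [-0.2, -0.1, -1.5]
width: 26.0
finger_force: 39.8
t 13.35 F [-0.14  0.   -2.07] F.n -1.9740525605880899 tcp along n 77.66639466460809 lateral tool cm [0.01 0.06 0.  ] axis err deg 0.13503632205220253
```

```bash
python3 -m inch '[0,0.05,0.2,0,0,0,0.2,0,0,0.1,0,0,0,0.2,0,0,0,0,0,0,0.2,0,0,0,0,0,0,0.2]'
python3 st.py
python3 -m inch '[0,0,0.2,0,0,0,0.2,0,0,0.1,0,0,0,0.2,0,0,0,0,0,0,0.2,0,0,0,0,0,0,0.2]'
python3 st.py; python3 st.py
```

```text
time_s: 13.75
position: [628.8, -102.4, 151.8]
tcp_rot: [2.476, 1.753, -0.522]
force: [0.5, 0.3, -0.6]
width: 25.6
finger_force: 39.8
t 14.15 F [ 0.52  0.57 -1.06] F.n -0.7336388349221865 tcp along n 74.76052141744694 lateral tool cm [0.01 0.   0.  ] axis err deg 0.14983883752488888
time_s: 14.55
position: [628.1, -103.2, 149.0]
tcp_rot: [2.476, 1.753, -0.522]
force: [1.1, 0.6, 0.6]
width: 25.7
finger_force: 39.8
t 14.95 F [0.68 0.74 0.45] F.n 0.7640947337706985 tcp along n 71.74711454327641 lateral tool cm [0.01 0.   0.  ] axis err deg 0.14523790564557773
t 15.35 F [1.09 0.9  0.43] F.n 0.8858882919517752 tcp along n 71.67834868069468 lateral tool cm [0.01 0.   0.  ] axis err deg 0.14199032981413326
```

```bash
python3 -m inch '[0,0,-0.03,0,0,0,0.2,0,0,0,0,0,0,0.2,0,0,0,0,0,0,0.2]'; python3 st.py pics/g.png
```

```text
time_s: 15.65
position: [628.1, -103.1, 149.2]
tcp_rot: [2.476, 1.753, -0.522]
force: [1.4, 0.5, 0.2]
width: 25.9
finger_force: 39.8
t 16.05 F [0.95 0.96 0.06] F.n 0.5221575683213162 tcp along n 71.96024744987096 lateral tool cm [0.01 0.   0.  ] axis err deg 0.1365036663839031
pred tip side/top [[308.63 216.86]] [[381.16 230.03]]
```

View pics/g.png

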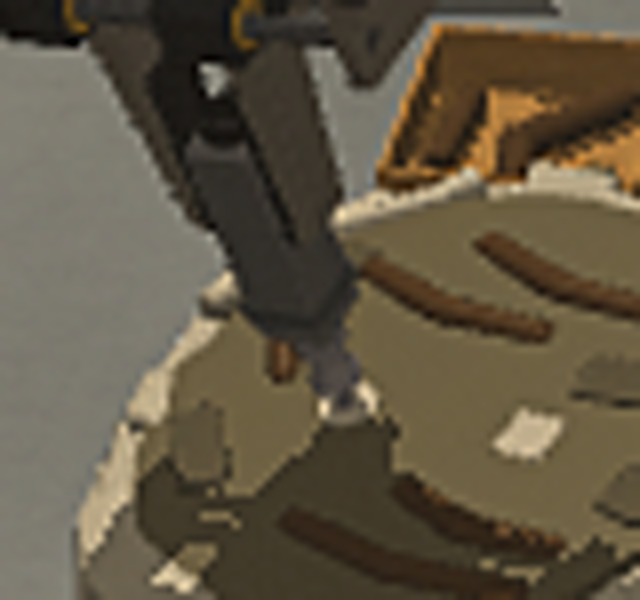

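The pin stands in the middle of the mark: its end is at about crop (347,406) and the mark centre at (348,403). The push is about 2.35 N, or 5.9 mm of travel. Handing in.

```bash
python3 -c "
from rig import hand_in
print(hand_in())"
```

```text
the job is handed in; nothing more can be done
None
```

I pulled the gauge from its dock and handed in after about 16 s, with its tip held square on the middle of the round mark; the push is about 2.3 N, or roughly 5.9 mm (half travel) estimated from the wrist force.

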